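# Lock the tray dock in the walk-in cooler

### The job

Gently push the tray dock's sliding stop bar up until it squeezes the tray fully home against the back stop (never over 40 N on the tray). Then slide the thumb wedge along its ramp with a firm but measured thumb's push, about 12 N and never over 25 N, until you feel it jam the bar fast, and let go. Leave the tub standing in the tray and the other things where they are.

Things in the scene. Friction and masses are not known exactly. Their poses are not given: they have to be found in the camera images.
- dock: Fixed tray dock: grey plastic deck 480 x 270 x 12 mm on the table. Origin on the table top, on the bar's centre line; +x is the way both bar and wedge are pushed, z up. Deck spans x -260 to 220, y -135 to 135. Two side rails 32 high guide the tray with 4 mm play each side. A strap 47 high crosses the bar's stem at x -235.
- back_stop (a point): Foot of the aluminium back stop's inner face, at dock x = +205, y = 0, on the deck 12 above the table. The wall is 250 wide, its top 52 above the table. The tray is home when it touches this face.
- channel (a point): Point of the deck at dock x = -135, y = -27. On its -y side a steel ramp block 190 long, with a rubber-backed face and an overhanging white nylon cover (top 43.5 above the table), closes in on the stem by 1 in 5 towards +x. Its crosswise setting differs by up to 4 mm, unmeasured, so the wedge's origin jams anywhere from 20 mm before to 30 mm past this point along x: find it by feel.
- bar: Sliding aluminium stop bar, T-shaped; slides only along dock x, 2 N friction, stays where left. Origin under the centre of its crosshead (20 x 200 x 26 mm, underside 14 above the table; its +x face, 10 from the origin, pushes the tray). Stem 30 wide, top 40 above the table, trails 240 towards -x. Origin starts at dock x -40 to -15 and is at +30 when the tray is squeezed home.
- bar_grip (a point): Middle of the upright black grip plate on the bar's crosshead: 16 (along x) x 50 (along y) mm, reaching from 40 to 86 above the table; this point is 74 above the table, over the bar's origin. Push its -x face or pinch it.
- wedge: Dark steel thumb wedge, 0.2 kg, 90 long, 22 high, 33 wide at its -x end, 15 at +x, loose on a slippery white nylon strip (top 14 above the table) between stem (straight +y side, 12 from the origin) and ramp. Origin: middle of underside. Starts 15 to 90 short of jamming. Slides at under 2 N; once it binds on both sides the push climbs about 2 N per mm. Pushed with about 12 N it is jammed and stays.
- wedge_tab (a point): Middle of the upright thumb tab on the wedge, 25 from the wedge's origin towards its thick end: 16 (along x) x 14 (along y) mm, reaching from 36 to 68 above the table; this point is 54 above the table. Push its -x face (8 behind this point) or pinch it. Stem, ramp cover and strap beside it are 40, 43.5 and 47 high.
- tray: Aluminium tray, 165 (along dock x) x 240 x 25 mm, walls 3, about 0.45 kg, loose on the deck between bar and back stop. Origin: centre of its underside, 12 above the table. Starts 15 to 30 short of home; home is origin at dock x = +122.5, touching the back stop.
- tub: Clear plastic tub with a white lid, 80 dia x 75, 0.25 kg, standing loose in the tray. Origin: centre of its underside.
- tape: Roll of paper tape, 56 dia x 25, lying on the dock's deck on the +y side of the bar. Origin: centre of its underside.
- squeeze: White squeeze bottle, 60 dia x 180, on the table. Bystander.
- bowl: Steel bowl, 150 dia x 60, on the table. Bystander.
- carton: Cardboard carton 120 x 90 x 100, on the table. Bystander.
- can: Steel can with a paper label, 74 dia x 110, on the table. Bystander.
Mind the look-alikes: they are no part of the job. Of the things that look like the wedge, the middle-sized one is meant.

How it is judged:
By the outcome, as a careful person would: the job done as asked, in the order asked, and still so for the second after the job is handed in, with the robot touching nothing.
It also fails if it takes over 61 s, if anything falls off the work surface, if the arm or the gripper's body presses on something with over 40 N, if the wrist force passes 120 N, or if a joint passes its speed limit or range.

### The arm

A 6-joint arm with a two-finger parallel gripper is mounted at the origin on the work surface. World frame = base frame: x ahead of the robot, y to its left, z up, the work surface at z = 0. Lengths are in m, angles in rad, forces in N, time in s.
With the tool pointing down it reaches from about 0.4 to 0.825 m from the base axis. Payload 7 kg.
Tool frame: the origin (TCP) lies between the finger pads; the fingertips stand 19 mm ahead of it and the grasp point (between the pads) is the TCP; x points along the fingers, y is the direction in which the jaws open and shut, and the axes are right-handed (so a half turn about x gives the same grasp; the last joint's range is limited). The gripper opens to 88 mm and grips with 3 to 60 N. Pads are 19 mm wide; open, the fingers measure 130 mm over their backs; the gripper's body (78 mm by 193 mm) begins 47 mm behind the grasp point.
Start: joints at [1.388, 0.359, 0.012, 0, -1.224, -0.288], TCP at [0.306, 0.602, 0.246] pointing down, gripper open.
Joint ranges: [-3.07, 3.07], [-1.43, 2.12], [-1.02, 1.25], [-3.03, 1.67], [-3.05, -0], [-3.03, 3.03]. Speed limits (rad/s): [2.39, 2.39, 3.01, 3.14, 3.14, 3.14].

### API

Orientations are given as a 3x3 rotation matrix whose columns are the frame's x, y, z axes.
In Python, from plant import * gives the robot as it stands.
- The arm moves only by the tool jog_arm, never from a script. Its arguments are lists of equal length, an entry for each row: "delta_rot": the turn, a rotation vector about the tool's x, y, z in degrees, a list of three; "dp": the shift along the tool's x, y, z in m, a list of three; "hand": the gripper's target within -1 to 1 (shut at 1, half-way at 0, fully open at -1). A call has 1 to 10 rows; each row is the pose to reach, as a shift and turn from the pose commanded when the call began, along the tool's axes at that moment; what a row does not reach only later rows make up. A row lasts 1/12 s, in which the tool goes at most 41.7 mm and 7.16 degrees, less where a joint would pass 70% of its speed; a pose out of reach is approached as far as the arm can. A call with a gripper value outside its range is refused whole. The fingers move at their own pace and stop on an object; the grip force is fixed at half the most. Time passes only in rows, so rows that repeat a pose let the fingers close. It gives the time, the measured TCP pose, the force and the opening at its end, in the units of the state.
- observe(): the state, without advancing time (a new reading comes with each control period).
- read_camera(name): name is "side" or "top"; returns the picture (384x512x3 uint8, red, green, blue); there is no depth.
- calibration(name): a dict with "camera_matrix" (3x3 intrinsics, pixels), "R" (3x3) and "t" (3): a world point X has camera coordinates R X + t. Camera axes: x right, y down, z forward; pixel columns grow to the right and rows downward; lengths in m; the calibration is good to about 2 mm. A picture is of the moment at which its call begins. calibration takes no time and is no camera call.
- job_done(): hands the job in, once; it reports no verdict.
Trained networks look in the newest picture that a camera, given by its name, has taken for a name from the list of things; names that differ only in an ending like _2 or _b are one class to them, and where a whole thing is asked for, a point or a joint stands for the part that bears it (a point fixed in the world has none). Each returns a list of dicts, best first, with "score" (0 to 1); they miss things now and then, are a little off and sometimes report something else, mostly with a low value. They report only what shows in the picture. A call takes as long as a camera call. They do not tell look-alikes from the thing itself.
- boxes_of(camera, name): "extent" ([left, top, width, height] in pixels, round what is visible of it).
The state is a dict: "time_s": time; "q": joint angles; "joint_velocities": joint speeds; "effort": joint torques, N m; "position": TCP position; "tcp_rot": TCP orientation; "force": force on the tool from outside, world axes, zero at the start; "torque": the same for the moment, N m; "grip_width": finger opening in m.
Only numpy, scipy, OpenCV 4.12 (cv2) and the standard library are available. Lean on these libraries where they do the work, as an engineer would, in place of code of your own. Each camera call takes 0.05 s, during which the arm holds its last target. There are 200 camera calls.

## Working session

There is one attempt and no reset: what is moved stays moved. The work goes in short steps, Python scripts to look and compute and a tool call to move; the robot and the scene stay as the last step left them, time stands still between calls to the robot, and variables do not carry over. Pictures are saved under pics/ and viewed, about 8 in all and at most 12, crops included, and the job is handed in when it is done.

Besides the shell and the picture viewer there is one more tool, called after "Emit:" by a JSON object that holds its "method" and its "body", one argument or row to a line. jog_arm: Moves the arm, as the interface text tells. Its arguments: {"type":"object","properties":{"delta_rot":{"type":"array"},"dp":{"type":"array"},"hand":{"type":"array"}},"required":["delta_rot","dp","hand"]}

```bash
mkdir -p pics; python3 - <<'E'
from plant import *
import cv2,numpy as np
for c in ("top","side"):
    im=read_camera(c); cv2.imwrite(f"pics/{c}0.png",cv2.resize(im[:,:,::-1],(800,600),interpolation=cv2.INTER_CUBIC))
    cv2.imwrite(f"pics/raw_{c}0.png",im[:,:,::-1])
    k=calibration(c); print(c,k["camera_matrix"].round(1).tolist(),k["R"].round(3).tolist(),k["t"].round(3).tolist())
    for n in ("dock","bar","bar_grip","wedge","wedge_tab","tray","tub","tape"):
        print(n,[(np.round(d["extent"]).tolist(),round(d["score"],2)) for d in boxes_of(c,n)[:4]])
s=observe(); print(s["time_s"],s["position"],s["tcp_rot"],s["force"])
E
```

```text
top [[418.5, 0.0, 248.1], [0.0, 418.5, 186.9], [0.0, 0.0, 1.0]] [[0.025, -1.0, -0.009], [-0.997, -0.024, -0.075], [0.075, 0.011, -0.997]] [-0.016, 0.602, 1.254]
dock [([160.0, 160.0, 162.0, 94.0], 0.57)]
bar [([240.0, 174.0, 84.0, 66.0], 0.86), ([174.0, 168.0, 57.0, 82.0], 0.28)]
bar_grip []
wedge [([334.0, 175.0, 40.0, 16.0], 0.56)]
wedge_tab [([334.0, 173.0, 42.0, 23.0], 0.73), ([280.0, 126.0, 11.0, 23.0], 0.45), ([156.0, 160.0, 166.0, 94.0], 0.42)]
tray [([174.0, 167.0, 56.0, 82.0], 0.68)]
tub [([189.0, 178.0, 27.0, 27.0], 0.8), ([161.0, 160.0, 162.0, 95.0], 0.26)]
tape [([284.0, 228.0, 22.0, 18.0], 0.45)]
side [[351.8, 0.0, 252.7], [0.0, 351.8, 188.8], [0.0, 0.0, 1.0]] [[0.932, -0.362, -0.019], [-0.268, -0.654, -0.708], [0.244, 0.665, -0.706]] [-0.559, 0.209, 1.072]
dock [([177.0, 146.0, 126.0, 124.0], 0.82)]
bar [([206.0, 183.0, 64.0, 75.0], 0.6), ([171.0, 103.0, 16.0, 47.0], 0.56)]
bar_grip [([209.0, 184.0, 60.0, 73.0], 0.65)]
wedge [([283.0, 250.0, 28.0, 50.0], 0.86), ([178.0, 142.0, 125.0, 128.0], 0.66)]
wedge_tab [([252.0, 215.0, 20.0, 24.0], 0.76), ([282.0, 252.0, 28.0, 47.0], 0.73), ([217.0, 236.0, 19.0, 21.0], 0.71), ([305.0, 200.0, 12.0, 17.0], 0.55)]
tray [([186.0, 152.0, 76.0, 50.0], 0.8)]
tub [([221.0, 157.0, 21.0, 28.0], 0.61)]
tape [([218.0, 234.0, 20.0, 18.0], 0.8)]
0.9 [0.30616669 0.60153165 0.24557078] [[-1.16642841e-05 -4.53563135e-01 -8.91224148e-01]
 [ 6.33748043e-06 -8.91224148e-01  4.53563135e-01]
 [-1.00000000e+00 -3.57626323e-07  1.32699392e-05]] [-0.00709428 -0.14920652  0.51975487]
```

View pics/top0.png

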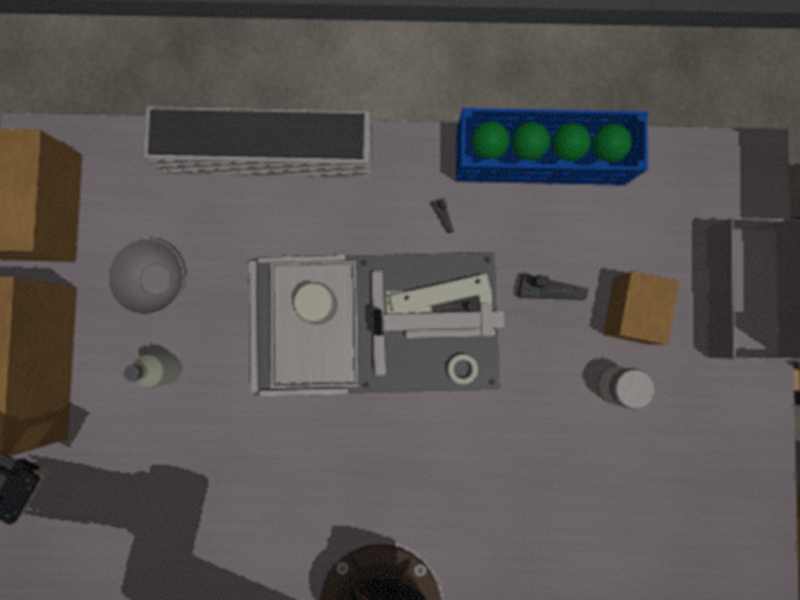

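```bash
python3 - <<'E'
import cv2,numpy as np
a=cv2.imread("pics/raw_top0.png")[155:260,155:330]; b=cv2.imread("pics/raw_side0.png")[140:305,150:325]
a=cv2.resize(a,(700,420),interpolation=cv2.INTER_CUBIC)
cv2.imwrite("pics/topcrop.png",a); cv2.imwrite("pics/sidecrop.png",cv2.resize(b,(636,600),interpolation=cv2.INTER_CUBIC))
E
```

```text
(no output)
```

View pics/topcrop.png

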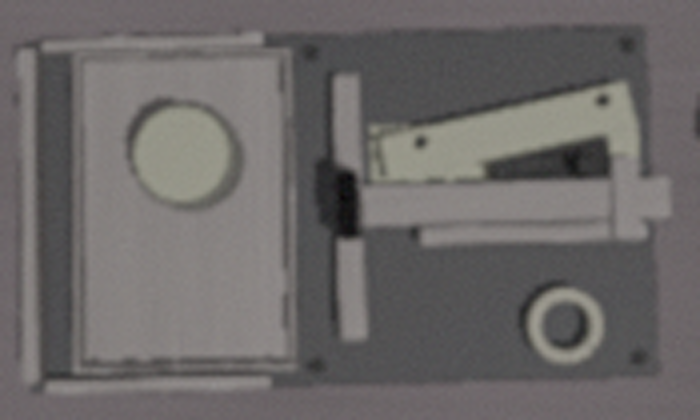

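View pics/sidecrop.png

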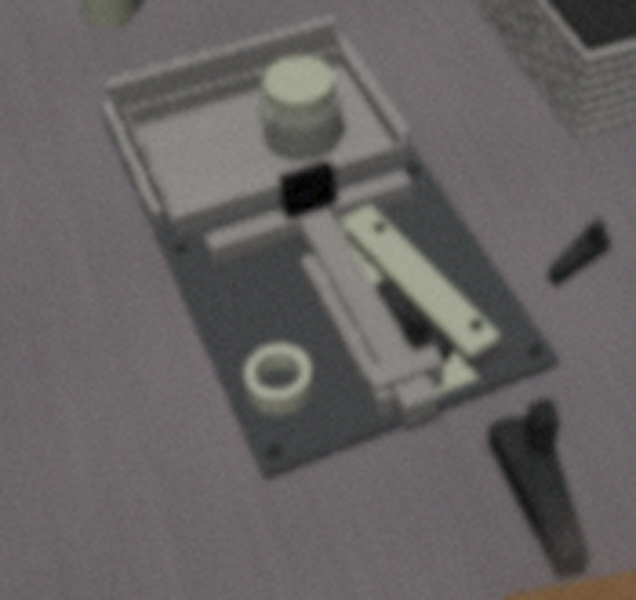

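```bash
cat > h.py <<'E'
from plant import *
import cv2,numpy as np
from scipy.optimize import least_squares
def ray(c,uv,z):
    k=calibration(c);K,R,t=map(np.array,(k["camera_matrix"],k["R"],k["t"]))
    d=R.T@np.linalg.inv(K)@[uv[0],uv[1],1]; o=-R.T@t
    return o+d*(z-o[2])/d[2]
def proj(c,X):
    k=calibration(c);K,R,t=map(np.array,(k["camera_matrix"],k["R"],k["t"]))
    p=K@(R@np.array(X)+t); return p[:2]/p[2]
def dockpt(P,p):
    a=P[2];u=np.array([np.cos(a),np.sin(a)]);v=np.array([-u[1],u[0]])
    return np.r_[np.array(P[:2])+u*p[0]+v*p[1],p[2]]
def undock(P,X):
    a=P[2];d=np.array(X[:2])-P[:2];return np.array([d@[np.cos(a),np.sin(a)],d@[-np.sin(a),np.cos(a)]])
E
python3 - <<'E'
from h import *
T=lambda x,y:np.array([155+(x+.5)/4-.5,155+(y+.5)/4-.5])
f=636/175;S=lambda x,y:np.array([150+(x+.5)/f-.5,140+(y+.5)/f-.5])
obs=[("top",T(645,27),(-.26,-.135,.012)),("top",T(658,377),(-.26,.135,.012)),
("side",S(268,477),(-.26,.135,.012)),("side",S(556,362),(-.26,-.135,.012)),
("top",T(36,50),(.205,-.125,.052)),("top",T(42,385),(.205,.125,.052)),
("side",S(107,87),(.205,.125,.052)),("side",S(334,22),(.205,-.125,.052))]
def r(P,o=obs): return np.concatenate([proj(c,dockpt(P,X))-uv for c,uv,X in o])
s=least_squares(r,[.6,0,1.57],x_scale=[.1,.1,.1],loss="soft_l1");P=s.x
print(P,np.degrees(P[2])); print(r(P).reshape(-1,2).round(1).tolist())
np.save("P.npy",P)
for n,c,uv,z in [("grip","top",T(346,204),.086),("grip","side",S(309,178),.086),("tab","top",T(576,160),.068),("tab","side",S(421,325),.068),
 ("trayL","top",T(76,210),.037),("trayR","top",T(295,210),.037),("tub","top",T(183,152),.09),("tape","top",T(566,325),.037),("crosshead right edge","top",T(360,120),.04)]:
    X=ray(c,uv,z); print(n,c,X.round(4),(undock(P,X)*1000).round(1))
E
```

```text
[0.53966326 0.04175406 1.62389531] 93.04234788424208
[[0.7, -0.3], [1.1, 0.4], [-1.1, -0.5], [1.1, -0.8], [-0.1, -0.0], [-0.5, 0.4], [0.0, 0.1], [0.2, -0.3]]
grip top [0.543  0.0167 0.086 ] [-25.2  -2. ]
grip side [0.5411 0.0062 0.086 ] [-35.5   0.5]
tab top [ 0.5799 -0.1507  0.068 ] [-194.4  -29.9]
tab side [ 0.5751 -0.1729  0.068 ] [-216.3  -24. ]
trayL top [0.535 0.221 0.037] [179.2  -4.8]
trayR top [0.539  0.0562 0.037 ] [14.4 -0.1]
tub top [0.5775 0.1352 0.09  ] [ 91.3 -42.8]
tape top [ 0.4582 -0.1486  0.037 ] [-185.8   91.5]
crosshead right edge top [0.6078 0.009  0.04  ] [-36.4 -66.3]
```

Three wedge-like things show in the 800x600 top view: a small one at (442,215) on the table, a large one at (550,288) on the table, and the middle-sized one at (462,304) in the channel. I choose the one in the channel and check it in a close crop before moving.

```bash
python3 - <<'E'
import cv2,numpy as np
a=cv2.imread("pics/raw_top0.png")[180:220,250:325]; b=cv2.imread("pics/raw_side0.png")[205:255,235:290]
f=lambda a,h:cv2.resize(np.clip(a.astype(float)*1.8-20,0,255).astype(np.uint8),None,fx=h,fy=h,interpolation=cv2.INTER_CUBIC)
a=f(a,8);b=f(b,5);w=np.zeros((600,600,3),np.uint8);w[:320,:600]=a;w[330:580,:275]=b;cv2.imwrite("pics/close.png",w)
E
```

```text
(no output)
```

View pics/close.png

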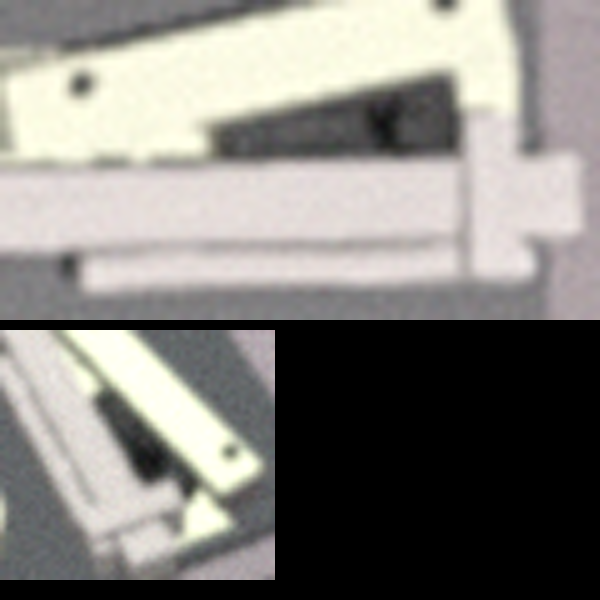

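Emit:
{"method": "jog_arm", "body": {
  "delta_rot": [
    [60,0,0],
    [60,0,0],
    [60,0,0],
    [60,0,0],
    [60,0,0],
    [60,0,0],
    [60,0,0],
    [60,0,0],
    [60,0,0],
    [60,0,0]
  ],
  "dp": [
    [0,0.449,-0.494],
    [0,0.449,-0.494],
    [0,0.449,-0.494],
    [0,0.449,-0.494],
    [0,0.449,-0.494],
    [0,0.449,-0.494],
    [0,0.449,-0.494],
    [0,0.449,-0.494],
    [0,0.449,-0.494],
    [0,0.449,-0.494]
  ],
  "hand": [1,1,1,1,1,1,1,1,1,1]
}}

```text
time_s: 1.73
position: [0.4541, 0.21, 0.246]
tcp_rot: [[0.001, -0.999, -0.05], [0.001, -0.05, 0.999], [-1.0, -0.001, 0.001]]
force: [1.0, 0.5, -0.6]
grip_width: 0.0271
```

The crop shows the wedge between stem and ramp, front end at (212,135) and tab at (385,125) in the top part. In the side part the tab is at about (150,450). Next I triangulate these points and continue the approach.

```bash
python3 - <<'E'
from h import *
P=np.load("P.npy")
for n,c,uv,zs in [("tab","top",(250+385/8,180+125/8),(.054,.068)),("tabS","side",(235+150/5,205+(450-330)/5),(.054,.068)),("tabS2","side",(235+148/5,205+(430-330)/5),(.068,)),("front","top",(250+215/8,180+140/8),(.036,)),("frontS","side",(235+99/5,205+(398-330)/5),(.036,)),("strapR","top",(250+520/8,180+200/8),(.047,)),("strapL","top",(250+465/8,180+200/8),(.047,))]:
  for z in zs: print(n,z,(undock(P,ray(c,uv,z))*1000).round(1))
for p in [(-.065,0),(-.222,-.027)]: print(dockpt(P,(*p,0)))
E
```

```text
tab 0.054 [-194.4  -27.7]
tab 0.068 [-192.8  -27. ]
tabS 0.054 [-205.4  -27.7]
tabS 0.068 [-215.5  -22.8]
tabS2 0.068 [-201.1  -28.4]
front 0.036 [-132.3  -24.9]
frontS 0.036 [-140.8  -22.9]
strapR 0.047 [-244.3    1.3]
strapL 0.047 [-223.8    0.7]
[ 0.54311307 -0.02315433  0.        ]
[ 0.57840764 -0.17850005  0.        ]
```

Emit:
{"method": "jog_arm", "body": {
  "delta_rot": [
    [0,0,0],
    [0,0,0],
    [0,0,0],
    [0,0,0],
    [0,0,0],
    [0,0,0],
    [0,0,0],
    [0,0,0]
  ],
  "dp": [
    [0,-0.077,-0.24],
    [0,-0.077,-0.24],
    [0,-0.077,-0.24],
    [0,-0.077,-0.24],
    [0,-0.077,-0.24],
    [0,-0.077,-0.24],
    [0,-0.077,-0.24],
    [0,-0.077,-0.24]
  ],
  "hand": [1,1,1,1,1,1,1,1]
}}

```text
time_s: 2.4
position: [0.5437, -0.0261, 0.2452]
tcp_rot: [[-0.001, -0.999, -0.048], [-0.0, -0.048, 0.999], [-1.0, 0.001, -0.0]]
force: [-0.1, -0.4, -0.6]
grip_width: 0.0003
```

Emit:
{"method": "jog_arm", "body": {
  "delta_rot": [
    [0,0,0],
    [0,0,0],
    [0,0,0],
    [0,0,0],
    [0,0,0],
    [0,0,0]
  ],
  "dp": [
    [0.04,0,0],
    [0.08,0,0],
    [0.12,0,0],
    [0.15,0,0],
    [0.168,0,0],
    [0.168,0,0]
  ],
  "hand": [1,1,1,1,1,1]
}}

```text
time_s: 2.9
position: [0.5404, -0.0231, 0.0737]
tcp_rot: [[-0.007, -0.999, -0.053], [-0.001, -0.053, 0.999], [-1.0, 0.007, -0.001]]
force: [-0.6, 0.2, -1.2]
grip_width: 0.0009
```

Emit:
{"method": "jog_arm", "body": {
  "delta_rot": [
    [0,0,0],
    [0,0,0],
    [0,0,0],
    [0,0,0],
    [0,0,0],
    [0,0,0],
    [0,0,0],
    [0,0,0],
    [0,0,0],
    [0,0,0]
  ],
  "dp": [
    [0,0,0.004],
    [0,0,0.008],
    [0,0,0.012],
    [0,0,0.016],
    [0,0,0.019],
    [0,0,0.022],
    [0,0,0.025],
    [0,0,0.028],
    [0,0,0.03],
    [0,0,0.03]
  ],
  "hand": [1,1,1,1,1,1,1,1,1,1]
}}

```text
time_s: 3.73
position: [0.5418, 0.0066, 0.0775]
tcp_rot: [[-0.0, -0.999, -0.053], [0.0, -0.053, 0.999], [-1.0, 0.0, 0.0]]
force: [0.2, -0.1, 0.2]
grip_width: 0.0004
```

Emit:
{"method": "jog_arm", "body": {
  "delta_rot": [
    [0,0,0],
    [0,0,0],
    [0,0,0],
    [0,0,0],
    [0,0,0],
    [0,0,0],
    [0,0,0],
    [0,0,0],
    [0,0,0],
    [0,0,0]
  ],
  "dp": [
    [0,0,0.002],
    [0,0,0.004],
    [0,0,0.006],
    [0,0,0.008],
    [0,0,0.01],
    [0,0,0.012],
    [0,0,0.014],
    [0,0,0.016],
    [0,0,0.018],
    [0,0,0.02]
  ],
  "hand": [1,1,1,1,1,1,1,1,1,1]
}}

```text
time_s: 4.57
position: [0.5407, 0.0264, 0.0775]
tcp_rot: [[-0.0, -0.999, -0.053], [-0.0, -0.053, 0.999], [-1.0, 0.0, -0.0]]
force: [0.1, -2.8, -1.1]
grip_width: 0.0004
```

```bash
python3 - <<'E'
from h import *
print(undock(np.load("P.npy"),observe()["position"]), observe()["force"])
a=read_camera("top")[155:260,155:330,::-1]; b=read_camera("side")[140:305,150:325,::-1]
w=np.zeros((600,800,3),np.uint8);w[:240,:400]=cv2.resize(a,(400,240),interpolation=3);w[:377,400:]=cv2.resize(b,(400,377),interpolation=3);cv2.imwrite("pics/p2.png",w[:380])
E
```

```text
[-0.01534277 -0.0001873 ] [ 0.08329055 -2.80398642 -1.09315704]
```

View pics/p2.png

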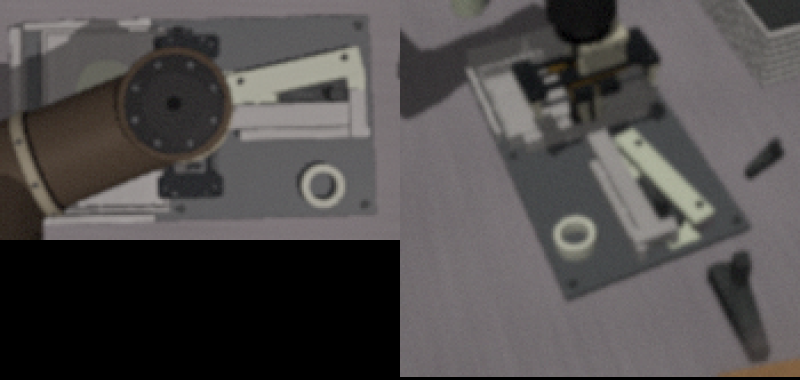

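The arm is now pushing the grip at (180,100) left / (585,85) right, the bar has moved up, and the wedge and tape are untouched. I go on slowly.

Emit:
{"method": "jog_arm", "body": {
  "delta_rot": [
    [0,0,0],
    [0,0,0],
    [0,0,0],
    [0,0,0],
    [0,0,0],
    [0,0,0],
    [0,0,0],
    [0,0,0],
    [0,0,0],
    [0,0,0]
  ],
  "dp": [
    [0,0,0.002],
    [0,0,0.004],
    [0,0,0.006],
    [0,0,0.008],
    [0,0,0.01],
    [0,0,0.012],
    [0,0,0.014],
    [0,0,0.015],
    [0,0,0.016],
    [0,0,0.016]
  ],
  "hand": [1,1,1,1,1,1,1,1,1,1]
}}

```text
time_s: 5.5
position: [0.54, 0.042, 0.0775]
tcp_rot: [[-0.0, -0.999, -0.053], [-0.001, -0.053, 0.999], [-1.0, 0.0, -0.001]]
force: [2.1, -4.5, -1.4]
grip_width: 0.0009
```

Emit:
{"method": "jog_arm", "body": {
  "delta_rot": [
    [0,0,0],
    [0,0,0],
    [0,0,0],
    [0,0,0],
    [0,0,0],
    [0,0,0],
    [0,0,0],
    [0,0,0]
  ],
  "dp": [
    [0,0,0.0005],
    [0,0,0.001],
    [0,0,0.0015],
    [0,0,0.002],
    [0,0,0.0025],
    [0,0,0.003],
    [0,0,0.0035],
    [0,0,0.004]
  ],
  "hand": [1,1,1,1,1,1,1,1]
}}

```text
time_s: 6.17
position: [0.5397, 0.0458, 0.0775]
tcp_rot: [[-0.0, -0.999, -0.053], [-0.001, -0.053, 0.999], [-1.0, 0.0, -0.001]]
force: [1.6, -5.9, -1.6]
grip_width: 0.0004
```

Emit:
{"method": "jog_arm", "body": {
  "delta_rot": [
    [0,0,0],
    [0,0,0],
    [0,0,0],
    [0,0,0],
    [0,0,0],
    [0,0,0],
    [0,0,0],
    [0,0,0]
  ],
  "dp": [
    [0,0,0.0005],
    [0,0,0.001],
    [0,0,0.0015],
    [0,0,0.002],
    [0,0,0.0025],
    [0,0,0.003],
    [0,0,0.0035],
    [0,0,0.004]
  ],
  "hand": [1,1,1,1,1,1,1,1]
}}

```text
time_s: 6.83
position: [0.5395, 0.0498, 0.0775]
tcp_rot: [[-0.0, -0.999, -0.053], [-0.001, -0.053, 0.999], [-1.0, 0.0, -0.001]]
force: [2.8, -6.0, -0.7]
grip_width: 0.0005
```

Emit:
{"method": "jog_arm", "body": {
  "delta_rot": [
    [0,0,0],
    [0,0,0],
    [0,0,0],
    [0,0,0]
  ],
  "dp": [
    [0,0,0.0005],
    [0,0,0.001],
    [0,0,0.0015],
    [0,0,0.002]
  ],
  "hand": [1,1,1,1]
}}

```text
time_s: 7.17
position: [0.5394, 0.0518, 0.0776]
tcp_rot: [[-0.0, -0.999, -0.053], [-0.001, -0.053, 0.999], [-1.0, 0.0, -0.001]]
force: [2.2, -4.3, -2.1]
grip_width: 0.0004
```

Emit:
{"method": "jog_arm", "body": {
  "delta_rot": [
    [0,0,0],
    [0,0,0],
    [0,0,0],
    [0,0,0]
  ],
  "dp": [
    [0,0,0.0005],
    [0,0,0.001],
    [0,0,0.0015],
    [0,0,0.002]
  ],
  "hand": [1,1,1,1]
}}

```text
time_s: 7.5
position: [0.5393, 0.0538, 0.0776]
tcp_rot: [[-0.0, -0.999, -0.053], [-0.001, -0.053, 0.999], [-1.0, 0.0, -0.001]]
force: [2.4, -5.4, -1.1]
grip_width: 0.0005
```

Emit:
{"method": "jog_arm", "body": {
  "delta_rot": [
    [0,0,0],
    [0,0,0],
    [0,0,0]
  ],
  "dp": [
    [0,0,0.0003],
    [0,0,0.0006],
    [0,0,0.001]
  ],
  "hand": [1,1,1]
}}

```text
time_s: 7.75
position: [0.5393, 0.0548, 0.0775]
tcp_rot: [[-0.0, -0.999, -0.053], [-0.001, -0.053, 0.999], [-1.0, 0.0, -0.001]]
force: [2.4, -6.0, -1.5]
grip_width: 0.0004
```

Emit:
{"method": "jog_arm", "body": {
  "delta_rot": [
    [0,0,0],
    [0,0,0],
    [0,0,0]
  ],
  "dp": [
    [0,0,0.0003],
    [0,0,0.0006],
    [0,0,0.001]
  ],
  "hand": [1,1,1]
}}

```text
time_s: 8.0
position: [0.5392, 0.0551, 0.0775]
tcp_rot: [[-0.0, -0.999, -0.053], [-0.002, -0.053, 0.999], [-1.0, 0.0, -0.002]]
force: [5.8, -13.4, -2.3]
grip_width: 0.0006
```

Emit:
{"method": "jog_arm", "body": {
  "delta_rot": [
    [0,0,0],
    [0,0,0],
    [0,0,0]
  ],
  "dp": [
    [0,0,0.0003],
    [0,0,0.0006],
    [0,0,0.001]
  ],
  "hand": [1,1,1]
}}

```text
time_s: 8.25
position: [0.5392, 0.0551, 0.0776]
tcp_rot: [[-0.001, -0.999, -0.053], [-0.003, -0.053, 0.999], [-1.0, 0.001, -0.003]]
force: [7.3, -17.7, -3.3]
grip_width: 0.0009
```

Home contact felt: the force rose to 18 N with the TCP at dock x +13, as expected for bar +30. I back off, lift, and move behind the wedge tab.

Emit:
{"method": "jog_arm", "body": {
  "delta_rot": [
    [0,0,0],
    [0,0,0],
    [0,0,0],
    [0,0,0],
    [0,0,0],
    [0,0,0],
    [0,0,0],
    [0,0,0],
    [0,0,0],
    [0,0,0]
  ],
  "dp": [
    [0,0,-0.003],
    [0,0,-0.02],
    [-0.03,0,-0.035],
    [-0.05,-0.01,-0.07],
    [-0.05,-0.02,-0.11],
    [-0.05,-0.027,-0.15],
    [-0.05,-0.027,-0.19],
    [-0.05,-0.027,-0.225],
    [-0.05,-0.027,-0.245],
    [-0.05,-0.027,-0.245]
  ],
  "hand": [1,1,1,1,1,1,1,1,1,1]
}}

```text
time_s: 9.08
position: [0.579, -0.1893, 0.1272]
tcp_rot: [[0.0, -0.999, -0.049], [0.0, -0.049, 0.999], [-1.0, -0.0, 0.0]]
force: [0.4, -0.2, 0.1]
grip_width: 0.0006
```

```bash
python3 - <<'E'
from h import *
P=np.load("P.npy");s=observe();print(undock(P,s["position"]),s["position"],s["force"])
a=read_camera("top")[155:260,155:330,::-1]; b=read_camera("side")[140:305,150:325,::-1]
w=np.zeros((700,800,3),np.uint8);w[:240,:400]=cv2.resize(a,(400,240),interpolation=3);w[:377,400:]=cv2.resize(b,(400,377),interpolation=3);cv2.imwrite("pics/p3.png",w[:380])
print([(d["extent"],d["score"]) for n in ("tray","tub") for d in boxes_of("top",n)[:1]])
E
```

```text
[-0.23281644 -0.02701504] [ 0.57899673 -0.18930044  0.12724072] [ 0.41731266 -0.21700793  0.10933111]
[([165.2, 169.6, 54.7, 79.3], 0.95), ([179.5, 180.9, 27.1, 24.7], 0.6)]
```

View pics/p3.png

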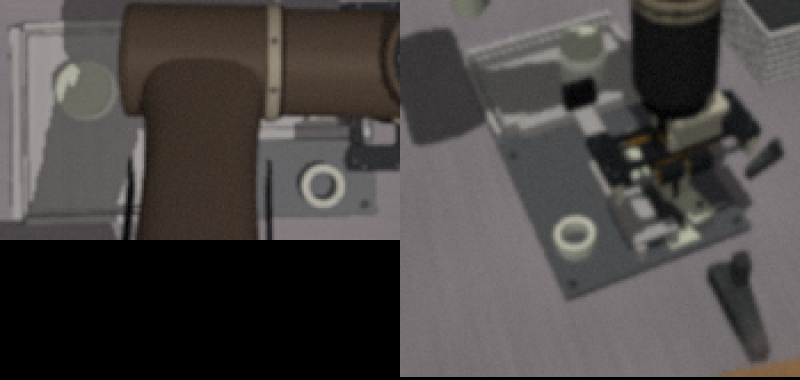

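The tray now sits against the back stop wall, left edge at (22,120) in the left panel, with the tub upright at (85,88). The gripper is above the tab region. Next I lower it behind the tab and push.

Emit:
{"method": "jog_arm", "body": {
  "delta_rot": [
    [0,0,0],
    [0,0,0],
    [0,0,0],
    [0,0,0],
    [0,0,0],
    [0,0,0]
  ],
  "dp": [
    [0.015,0,0],
    [0.03,0,0],
    [0.043,0,0],
    [0.051,0,0],
    [0.056,0,0],
    [0.056,0,0]
  ],
  "hand": [1,1,1,1,1,1]
}}

```text
time_s: 9.78
position: [0.5787, -0.1852, 0.0707]
tcp_rot: [[-0.001, -0.999, -0.054], [0.0, -0.054, 0.999], [-1.0, 0.001, 0.0]]
force: [1.0, -0.3, -0.1]
grip_width: 0.0005
```

Emit:
{"method": "jog_arm", "body": {
  "delta_rot": [
    [0,0,0],
    [0,0,0],
    [0,0,0],
    [0,0,0],
    [0,0,0],
    [0,0,0],
    [0,0,0],
    [0,0,0],
    [0,0,0],
    [0,0,0]
  ],
  "dp": [
    [0,0,0.002],
    [0,0,0.004],
    [0,0,0.006],
    [0,0,0.008],
    [0,0,0.01],
    [0,0,0.012],
    [0,0,0.014],
    [0,0,0.016],
    [0,0,0.018],
    [0,0,0.02]
  ],
  "hand": [1,1,1,1,1,1,1,1,1,1]
}}

```text
time_s: 10.62
position: [0.578, -0.1659, 0.0716]
tcp_rot: [[-0.0, -0.999, -0.053], [-0.0, -0.053, 0.999], [-1.0, 0.0, -0.0]]
force: [0.4, 0.2, 0.7]
grip_width: 0.0006
```

Emit:
{"method": "jog_arm", "body": {
  "delta_rot": [
    [0,0,0],
    [0,0,0],
    [0,0,0],
    [0,0,0],
    [0,0,0],
    [0,0,0],
    [0,0,0],
    [0,0,0],
    [0,0,0],
    [0,0,0]
  ],
  "dp": [
    [0,0,0.001],
    [0,0,0.002],
    [0,0,0.003],
    [0,0,0.004],
    [0,0,0.005],
    [0,0,0.006],
    [0,0,0.007],
    [0,0,0.008],
    [0,0,0.008],
    [0,0,0.008]
  ],
  "hand": [1,1,1,1,1,1,1,1,1,1]
}}

```text
time_s: 11.45
position: [0.5775, -0.1579, 0.0715]
tcp_rot: [[-0.0, -0.999, -0.053], [0.0, -0.053, 0.999], [-1.0, 0.0, 0.0]]
force: [0.2, -0.1, -0.5]
grip_width: 0.0004
```

Emit:
{"method": "jog_arm", "body": {
  "delta_rot": [
    [0,0,0],
    [0,0,0],
    [0,0,0],
    [0,0,0],
    [0,0,0]
  ],
  "dp": [
    [0,0,0.001],
    [0,0,0.002],
    [0,0,0.003],
    [0,0,0.004],
    [0,0,0.004]
  ],
  "hand": [1,1,1,1,1]
}}

```text
time_s: 11.87
position: [0.5773, -0.1539, 0.0716]
tcp_rot: [[-0.0, -0.999, -0.053], [0.0, -0.053, 0.999], [-1.0, 0.0, 0.0]]
force: [0.4, -0.9, -0.2]
grip_width: 0.0006
```

Emit:
{"method": "jog_arm", "body": {
  "delta_rot": [
    [0,0,0],
    [0,0,0],
    [0,0,0],
    [0,0,0],
    [0,0,0]
  ],
  "dp": [
    [0,0,0.001],
    [0,0,0.002],
    [0,0,0.003],
    [0,0,0.004],
    [0,0,0.004]
  ],
  "hand": [1,1,1,1,1]
}}

```text
time_s: 12.28
position: [0.5771, -0.1499, 0.0716]
tcp_rot: [[-0.0, -0.999, -0.053], [0.0, -0.053, 0.999], [-1.0, 0.0, 0.0]]
force: [0.4, -0.1, 0.0]
grip_width: 0.0001
```

Emit:
{"method": "jog_arm", "body": {
  "delta_rot": [
    [0,0,0],
    [0,0,0],
    [0,0,0],
    [0,0,0],
    [0,0,0]
  ],
  "dp": [
    [0,0,0.001],
    [0,0,0.002],
    [0,0,0.003],
    [0,0,0.004],
    [0,0,0.004]
  ],
  "hand": [1,1,1,1,1]
}}

```text
time_s: 12.7
position: [0.5769, -0.1459, 0.0716]
tcp_rot: [[0.0, -0.999, -0.053], [0.0, -0.053, 0.999], [-1.0, -0.0, 0.0]]
force: [0.9, 0.1, -0.5]
grip_width: 0.0009
```

Emit:
{"method": "jog_arm", "body": {
  "delta_rot": [
    [0,0,0],
    [0,0,0],
    [0,0,0],
    [0,0,0],
    [0,0,0]
  ],
  "dp": [
    [0,0,0.001],
    [0,0,0.002],
    [0,0,0.003],
    [0,0,0.004],
    [0,0,0.004]
  ],
  "hand": [1,1,1,1,1]
}}

```text
time_s: 13.12
position: [0.5767, -0.1419, 0.0716]
tcp_rot: [[0.0, -0.999, -0.053], [0.0, -0.053, 0.999], [-1.0, -0.0, 0.0]]
force: [0.4, -0.3, -0.6]
grip_width: 0.0005
```

```bash
python3 - <<'E'
from h import *
P=np.load("P.npy");s=observe();print(undock(P,s["position"]),s["force"])
b=read_camera("side")[180:280,190:310,::-1]
cv2.imwrite("pics/p4.png",cv2.resize(b,(720,600),interpolation=3))
E
```

```text
[-0.18533536 -0.02723776] [ 0.41311067 -0.25716708 -0.60510497]
```

View pics/p4.png

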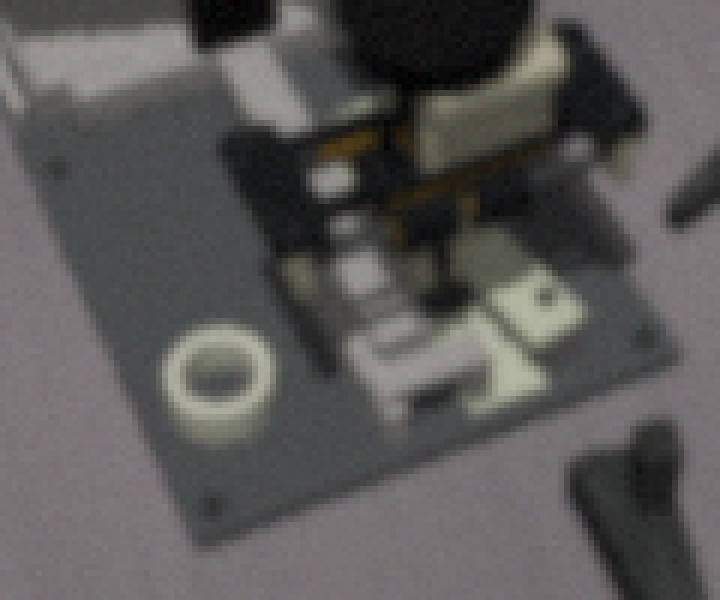

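The fingers are in the channel behind the tab at about (430,250), with the wedge's thick end at (440,295). The sliding force is still near zero, so I continue.

Emit:
{"method": "jog_arm", "body": {
  "delta_rot": [
    [0,0,0],
    [0,0,0],
    [0,0,0],
    [0,0,0],
    [0,0,0]
  ],
  "dp": [
    [0,0,0.001],
    [0,0,0.002],
    [0,0,0.003],
    [0,0,0.004],
    [0,0,0.004]
  ],
  "hand": [1,1,1,1,1]
}}

```text
time_s: 13.58
position: [0.5765, -0.1379, 0.0716]
tcp_rot: [[0.0, -0.999, -0.053], [0.0, -0.053, 0.999], [-1.0, -0.0, 0.0]]
force: [-0.6, 1.0, -0.5]
grip_width: 0.0005
```

Emit:
{"method": "jog_arm", "body": {
  "delta_rot": [
    [0,0,0],
    [0,0,0],
    [0,0,0],
    [0,0,0],
    [0,0,0]
  ],
  "dp": [
    [0,0,0.001],
    [0,0,0.002],
    [0,0,0.003],
    [0,0,0.004],
    [0,0,0.004]
  ],
  "hand": [1,1,1,1,1]
}}

```text
time_s: 14.0
position: [0.5763, -0.1339, 0.0716]
tcp_rot: [[-0.0, -0.999, -0.053], [0.0, -0.053, 0.999], [-1.0, 0.0, 0.0]]
force: [0.6, 0.3, -0.4]
grip_width: 0.0005
```

Emit:
{"method": "jog_arm", "body": {
  "delta_rot": [
    [0,0,0],
    [0,0,0],
    [0,0,0],
    [0,0,0],
    [0,0,0]
  ],
  "dp": [
    [0,0,0.001],
    [0,0,0.002],
    [0,0,0.003],
    [0,0,0.004],
    [0,0,0.004]
  ],
  "hand": [1,1,1,1,1]
}}

```text
time_s: 14.42
position: [0.5761, -0.1299, 0.0716]
tcp_rot: [[0.0, -0.999, -0.053], [0.0, -0.053, 0.999], [-1.0, -0.0, 0.0]]
force: [-0.0, -0.2, 0.7]
grip_width: 0.0005
```

Emit:
{"method": "jog_arm", "body": {
  "delta_rot": [
    [0,0,0],
    [0,0,0],
    [0,0,0],
    [0,0,0],
    [0,0,0]
  ],
  "dp": [
    [0,0,0.001],
    [0,0,0.002],
    [0,0,0.003],
    [0,0,0.004],
    [0,0,0.004]
  ],
  "hand": [1,1,1,1,1]
}}

```text
time_s: 14.83
position: [0.5758, -0.1259, 0.0716]
tcp_rot: [[-0.0, -0.999, -0.053], [0.0, -0.053, 0.999], [-1.0, 0.0, 0.0]]
force: [0.0, -0.4, 0.6]
grip_width: 0.0005
```

Emit:
{"method": "jog_arm", "body": {
  "delta_rot": [
    [0,0,0],
    [0,0,0],
    [0,0,0],
    [0,0,0],
    [0,0,0]
  ],
  "dp": [
    [0,0,0.001],
    [0,0,0.002],
    [0,0,0.003],
    [0,0,0.004],
    [0,0,0.004]
  ],
  "hand": [1,1,1,1,1]
}}

```text
time_s: 15.25
position: [0.5756, -0.1219, 0.0715]
tcp_rot: [[-0.0, -0.999, -0.053], [0.0, -0.053, 0.999], [-1.0, 0.0, 0.0]]
force: [-0.4, 0.6, -0.0]
grip_width: 0.0002
```

Emit:
{"method": "jog_arm", "body": {
  "delta_rot": [
    [0,0,0],
    [0,0,0],
    [0,0,0],
    [0,0,0],
    [0,0,0]
  ],
  "dp": [
    [0,0,0.001],
    [0,0,0.002],
    [0,0,0.003],
    [0,0,0.004],
    [0,0,0.004]
  ],
  "hand": [1,1,1,1,1]
}}

```text
time_s: 15.67
position: [0.5755, -0.1179, 0.0716]
tcp_rot: [[0.0, -0.999, -0.053], [0.0, -0.053, 0.999], [-1.0, -0.0, 0.0]]
force: [-0.5, 0.1, 0.1]
grip_width: 0.0004
```

Emit:
{"method": "jog_arm", "body": {
  "delta_rot": [
    [0,0,0],
    [0,0,0],
    [0,0,0],
    [0,0,0],
    [0,0,0]
  ],
  "dp": [
    [0,0,0.001],
    [0,0,0.002],
    [0,0,0.003],
    [0,0,0.004],
    [0,0,0.004]
  ],
  "hand": [1,1,1,1,1]
}}

```text
time_s: 16.08
position: [0.5751, -0.1143, 0.0716]
tcp_rot: [[-0.0, -0.999, -0.053], [-0.0, -0.053, 0.999], [-1.0, 0.0, -0.0]]
force: [-0.2, -3.6, 0.1]
grip_width: 0.0005
```

Emit:
{"method": "jog_arm", "body": {
  "delta_rot": [
    [0,0,0],
    [0,0,0],
    [0,0,0],
    [0,0,0],
    [0,0,0]
  ],
  "dp": [
    [0,0,0.001],
    [0,0,0.002],
    [0,0,0.003],
    [0,0,0.004],
    [0,0,0.004]
  ],
  "hand": [1,1,1,1,1]
}}

```text
time_s: 16.5
position: [0.575, -0.1116, 0.0721]
tcp_rot: [[-0.0, -0.999, -0.053], [-0.002, -0.053, 0.999], [-1.0, 0.0, -0.002]]
force: [-0.3, -10.1, 2.9]
grip_width: 0.0006
```

Emit:
{"method": "jog_arm", "body": {
  "delta_rot": [
    [0,0,0],
    [0,0,0],
    [0,0,0],
    [0,0,0]
  ],
  "dp": [
    [0,0,0.001],
    [0,0,0.002],
    [0,0,0.003],
    [0,0,0.003]
  ],
  "hand": [1,1,1,1]
}}

```text
time_s: 16.83
position: [0.5749, -0.1096, 0.0726]
tcp_rot: [[-0.0, -0.999, -0.053], [-0.003, -0.053, 0.999], [-1.0, 0.0, -0.003]]
force: [-0.8, -16.2, 5.6]
grip_width: -0.0001
```

It jammed: the force climbed 3.6, 10, then 16 N. I release, lift clear and move away.

Emit:
{"method": "jog_arm", "body": {
  "delta_rot": [
    [0,0,0],
    [0,0,0],
    [0,0,0],
    [0,0,0],
    [0,0,0],
    [0,0,0],
    [0,0,0],
    [0,0,0],
    [0,0,0],
    [0,0,0]
  ],
  "dp": [
    [0,0,-0.005],
    [0,0,-0.012],
    [0,0,-0.02],
    [-0.02,0,-0.025],
    [-0.06,0,-0.025],
    [-0.1,0,-0.04],
    [-0.13,0,-0.08],
    [-0.15,0,-0.12],
    [-0.15,0,-0.16],
    [-0.15,0,-0.2]
  ],
  "hand": [1,1,1,1,1,1,1,1,1,1]
}}

```text
time_s: 17.67
position: [0.5862, -0.301, 0.2243]
tcp_rot: [[0.005, -0.999, -0.054], [-0.001, -0.054, 0.999], [-1.0, -0.005, -0.001]]
force: [1.4, 0.8, -0.3]
grip_width: 0.0004
```

Emit:
{"method": "jog_arm", "body": {
  "delta_rot": [
    [0,0,0],
    [0,0,0],
    [0,0,0],
    [0,0,0],
    [0,0,0],
    [0,0,0]
  ],
  "dp": [
    [0,0.03,-0.02],
    [0,0.06,-0.04],
    [0,0.09,-0.06],
    [0,0.1,-0.1],
    [0,0.1,-0.12],
    [0,0.1,-0.12]
  ],
  "hand": [1,1,1,1,1,1]
}}

```text
time_s: 18.17
position: [0.4905, -0.4281, 0.221]
tcp_rot: [[0.0, -0.999, -0.05], [-0.0, -0.05, 0.999], [-1.0, -0.0, -0.0]]
force: [1.0, -0.3, -0.2]
grip_width: 0.0002
```

```bash
python3 - <<'E'
from h import *
s=observe();print(s["time_s"],s["position"],s["force"])
a=read_camera("top")[155:260,155:330,::-1]; b=read_camera("side")[140:305,150:325,::-1]
cv2.imwrite("pics/raw_end.png",a)
w=np.zeros((377,800,3),np.uint8);w[:240,:400]=cv2.resize(a,(400,240),interpolation=3);w[:377,400:]=cv2.resize(b,(400,377),interpolation=3);cv2.imwrite("pics/p5.png",np.clip(w*1.3,0,255))
E
```

```text
18.1667 [ 0.49047004 -0.42810775  0.22097476] [ 0.98741832 -0.26147211 -0.17027496][ WARN:0@1.866] global loadsave.cpp:1063 imwrite_ Unsupported depth image for selected encoder is fallbacked to CV_8U.
```

View pics/p5.png

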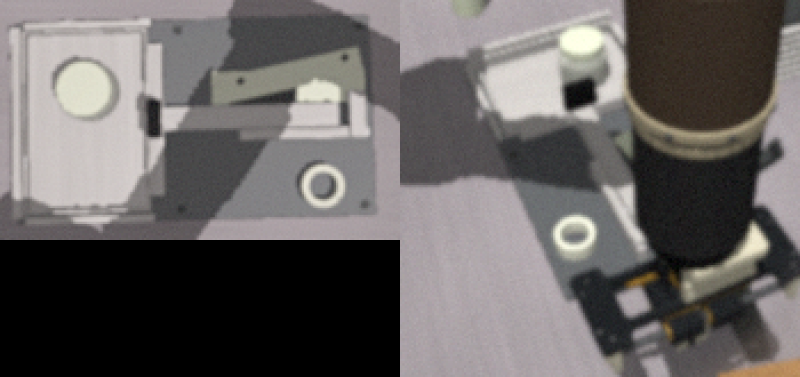

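The tray is against the back stop (left edge x≈25), the bar crosshead bears on its right edge (x≈150), and the wedge is up the ramp with bare nylon strip behind it (320,92). The tub and tape stand where they were, and the robot is clear. I hand in now.

```bash
python3 -c "
from plant import *
print(job_done())"
```

```text
the job is handed in; nothing more can be done
None
```

The tray is squeezed home against the back stop, the wedge is jammed, and I handed the job in at about 18 s with the robot touching nothing.

- **Bar:** I pushed the grip plate slowly. The force stayed at 4–6 N while the tray slid, then rose to about 18 N along the push (limit 40 N). The contact point matched the bar's home position of +30 mm.
- **Wedge:** I pushed the middle-sized one, in the channel. It slid with almost no force, then read 3.6, 10 and 16 N along the push as it bound. That is above the 12 N asked for but under the 25 N limit. I then backed straight off.
- **Last checks:** The final picture shows the tray against the back stop, the crosshead against the tray, the tub upright and the tape in place. The tray had moved about 26 mm, which matches the gap I measured at the start. The wrist force was near zero.
- **Less certain:** The arm's shadow hid the wedge in the last picture, so its jam rests on the force readings. I did not test the bar by pulling it back. Before the push, the two cameras disagreed on the tab's position by 10–20 mm, but finding it by feel settled that.

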